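# Cull the faulty stop blocks and close the scrap box

### The arm

A 7-joint arm with a two-finger parallel gripper is mounted at the origin on a cart in front of the work surface, level with it; the furniture and walls round the work are solid. World frame = base frame: x ahead of the robot, y to its left, z up, the work surface at z = 0. Lengths are in m, angles in rad, forces in N, time in s.
With the tool pointing down it reaches from about 0.4 to 0.85 m from the base axis. Payload 10.4 kg.
Tool frame: the origin (TCP) lies on the centre line of the jaws, within the pads' length; the fingertips stand 14 mm ahead of it and the grasp point (between the pads) lies 5 mm behind it (tip_reach is the z of the fingertips in the tool frame, in m); z points along the fingers, x is the direction in which the jaws open and shut, and the axes are right-handed (so a half turn about z gives the same grasp; the last joint's range is limited). The gripper opens to 87 mm and grips with 3 to 60 N. Pads are 19 mm wide; open, the fingers measure 117 mm over their backs; the gripper's body (75 mm by 190 mm) begins 51 mm behind the grasp point.
Start: joints at [1.196, 0.332, -0.065, 1.46, 0.022, 1.35, -0.088], TCP at [0.215, -0.587, 0.237] pointing down, gripper open.
Joint ranges: [-2.6, 2.6], [-0.5, 2.12], [-1.47, 1.34], [0.16, 2.42], [-1.27, 4.41], [0.06, 2.06], [-2.6, 2.6]. Speed limits (rad/s): [2.22, 2.22, 2.79, 2.79, 3.14, 3.14, 3.14].

### API

Orientations are given as a unit quaternion [x, y, z, w].
In Python, from bench import * gives the robot as it stands.
- The arm moves only by the tool carry_out, never from a script. Its argument "rows" is a list of rows, each a list of 5 numbers: the closure, from -1 (fully open) to 1 (shut), so that 0 is half open, then the shift along the tool's x, y, z in units of 30 mm (1.0 is 30 mm), then the turn about the tool's z in units of 5 degrees (1.0 is 5 degrees). In form: [[jaw, x, y, z, turn], ...]. A call has 1 to 20 rows; each row shifts and turns the pose as measured when the row begins, along the tool's axes as they then stand; what a row does not reach is not made up. A row lasts 1/12 s, in which the tool goes at most 41.7 mm and 7.16 degrees, less where a joint would pass 70% of its speed; a pose out of reach is approached as far as the arm can. A call is refused whole if a number of a shift passes 1 or a number of a turn 1, either way. A call with a gripper value outside its range is refused whole. The fingers move at their own pace and stop on an object; "force" is the grip in N (left out, the last holds). Time passes only in rows, so rows that do not move let the fingers close. It gives the time, the measured TCP pose, the force and the opening at its end, in the units of the state.
- read_state(): the state, without advancing time (a new reading comes with each control period).
- camera(name): name is "scene" or "side" or "wrist"; returns the picture (420x560x3 uint8, blue, green, red); there is no depth.
- camera_info(name): a dict with "fx", "fy", "cx", "cy" (pixels), "extrinsics" (4x4, takes a point from camera to world coordinates); the wrist camera has in their place "tool_from_camera" (4x4, takes a point from camera to tool coordinates, whose origin is the TCP and whose axes are the tool frame's). Camera axes: x right, y down, z forward; pixel columns grow to the right and rows downward; lengths in m; the calibration is good to about 2 mm. A picture is of the moment at which its call begins: read the wrist's pose just before it. camera_info takes no time and is no camera call.
- close_job(): hands the job in, once; it reports no verdict.
Trained networks look in the newest picture that a camera, given by its name, has taken for a name from the list of things; names that differ only in an ending like _2 or _b are one class to them, and where a whole thing is asked for, a point or a joint stands for the part that bears it (a point fixed in the world has none). Each returns a list of dicts, best first, with "conf" (0 to 1); they miss things now and then, are a little off and sometimes report something else, mostly with a low value. They report only what shows in the picture. A call takes as long as a camera call. They do not tell look-alikes from the thing itself.
- recognise(query, camera): "box" ([centre column, centre row, width, height] in pixels, round what is visible of it).
- silhouettes(query, camera): "mask" (420x560 bool, what is visible of it) and "box" ([centre column, centre row, width, height] in pixels, round what is visible of it).
- pinpoint(query, camera): "xy" ([column, row] in pixels: a listed point, or the origin of a listed thing).
The state is a dict: "time": time; "joint_positions": joint angles; "joint_vel": joint speeds; "joint_torque": joint torques, N m; "ee_pos": TCP position; "eef_rot": TCP orientation; "ft_force": force on the tool from outside, world axes, zero at the start; "torque": the same for the moment, N m; "width": finger opening in m.
Only numpy, scipy, OpenCV 4.12 (cv2) and the standard library are available. Lean on these libraries where they do the work, as an engineer would, in place of code of your own. Each camera call takes 0.05 s, during which the arm holds its last target. There are 200 camera calls.

### The job

Two of the five aluminium blocks in the sloping rack are faulty: one is too short and one has a corner broken off. Take these two out and put them in the open, empty compartment of the grey box, then slide the box's cover fully shut over them. Leave the three good blocks in their pockets and do not disturb the tape, caliper and screwdriver.

Things in the scene. Friction and masses are not known exactly. Their poses are not given: they have to be found in the camera images.
- rack: Black rack, fixed. Its face (76 x 240 mm, middle 60 mm above the bench) slopes 30 deg down to rack -x (mostly to the robot's left), with five pockets 18 mm deep at rack y = -88, -44, 0, 44, 88 mm, 1 mm play. Blocks stand square to the face, leaning 30 deg to -x, 14 mm apart: fingers fit up- and downslope of a block, not between blocks. Origin: on the bench under the face's middle.
- block_a: A good block: aluminium, 18 x 30 x 64 mm, full length, square corners, a dark 10 mm cross hole 28 mm above the underside. Origin: centre of the underside; z along its length, out of the rack; x across the 18 mm thickness (up the slope when racked), y across the 30 mm width. Its lower 18 mm is in one of the five pockets. It stays there.
- block_b: A good block: aluminium, 18 x 30 x 64 mm, full length, square corners, a dark 10 mm cross hole 28 mm above the underside. Origin: centre of the underside; z along its length, out of the rack; x across the 18 mm thickness (up the slope when racked), y across the 30 mm width. Its lower 18 mm is in one of the five pockets. It stays there.
- block_c: A good block: aluminium, 18 x 30 x 64 mm, full length, square corners, a dark 10 mm cross hole 28 mm above the underside. Origin: centre of the underside; z along its length, out of the rack; x across the 18 mm thickness (up the slope when racked), y across the 30 mm width. Its lower 18 mm is in one of the five pockets. It stays there.
- block_short: The short block: like a good block (18 x 30 mm, same cross hole) but only 44 mm long, so it stands 26 mm out of the rack's face and the others 46 mm. Same origin and axes.
- block_broken: The broken block: like a good block (18 x 30 x 64 mm) but with a top corner broken away: above about 45 mm only the half at its -y side is left (15 mm wide), the +y half is gone. Same origin and axes.
- block_short_mid (a point): Middle of the short block, 22 mm above its underside.
- block_broken_mid (a point): Point in the broken block 32 mm above its underside, on its axis.
- scrap_box: Grey box, 124 (x) x 252 (y) x 75 mm high, fixed, walls 4 mm, a divider at y = 0. On the +y side the empty scrap compartment, inside 116 x 120 mm, 71 mm deep; on the -y side, under the cover at first, spare bolts. Guide rails on the long walls rise to 85 mm with 104 mm clear between them. Origin: centre of the underside.
- scrap_floor (a point): Middle of the scrap compartment's floor, 4 mm above the bench; axes as the box's.
- cover (a joint): Travel of the box's flat steel cover (114 x 124 mm, 5 mm thick, its top face 81 mm above the bench) along the box's y, m: 0 = fully over the scrap compartment (shut), 0.124 = fully over the bolt compartment. It starts at 0.10 to 0.12, the scrap compartment open. It moves stiffly (2 N) and stays where it is left.
- cover_grip (a point): On the cover's black grip ridge, in the middle of the cover: ridge 56 mm long along the box's x, 14 mm thick along y, standing 28 mm above the cover, top 109 mm above the bench. The point lies 10 mm below the ridge's top.
- tape_roll: Bystander: small dark roll of tape lying flat, 53 mm across, 19 mm high; origin at its underside's centre.
- caliper: Bystander: steel caliper lying flat, 76 x 200 x 12 mm; origin at its underside's centre.
- driver: Bystander: screwdriver with blue handle, 192 mm long, 28 mm thick; origin at its underside's centre.
Mind the look-alikes: they are no part of the job. What is shaped like the block_a but yellow is not meant.

How it is judged:
By the outcome, as a careful person would: the job done as asked, in the order asked, and still so for the second after the job is handed in, with the robot touching nothing.
It also fails if it takes over 67 s, if anything falls off the work surface, if the arm or the gripper's body presses on something with over 40 N, if the wrist force passes 120 N, or if a joint passes its speed limit or range.

## Working session

There is one attempt and no reset: what is moved stays moved. The work goes in short steps, Python scripts to look and compute and a tool call to move; the robot and the scene stay as the last step left them, time stands still between calls to the robot, and variables do not carry over. Pictures are saved under pics/ and viewed, about 8 in all and at most 12, crops included, and the job is handed in when it is done.

Besides the shell and the picture viewer there is one more tool, called after ">>>" in YAML: its name, and indented under it one key for each argument. carry_out: Moves the arm, as the interface text tells. Its arguments: {"type":"object","properties":{"rows":{"type":"array","items":{"type":"array","items":{"type":"number"}}},"force":{"type":"number"}},"required":["rows"]}

```bash
mkdir -p pics; python3 - <<'E'
from bench import *
import cv2, numpy as np
s=read_state();print({k:np.round(v,3).tolist() for k,v in s.items()})
for c in ("scene","side"):
    im=camera(c);cv2.imwrite(f"pics/{c}0.png",im)
    i=camera_info(c);print(c,{k:np.round(v,3).tolist() for k,v in i.items()})
    for q in ("rack","scrap_box","scrap_floor","cover_grip","block_short_mid","block_broken_mid","block_a"):
        print(q,[(np.round(d["xy"]).tolist(),round(d["conf"],2)) for d in pinpoint(q,c)])
print({k:np.round(v,3).tolist() for k,v in camera_info("wrist").items()})
E
```

```text
{'time': 0.0, 'joint_positions': [1.196, 0.333, -0.065, 1.461, 0.022, 1.35, -0.088], 'joint_vel': [-0.0, -0.003, -0.001, -0.0, 0.0, -0.0, 0.0], 'joint_torque': [-0.0, -62.325, 0.025, -38.989, -0.061, 0.04, 0.0], 'ee_pos': [0.215, -0.586, 0.236], 'eef_rot': [0.82, -0.572, -0.001, -0.0], 'ft_force': [0.644, -0.285, -0.387], 'torque': [0.004, 0.06, 0.046], 'width': 0.087}
scene {'fx': 540.506, 'fy': 540.506, 'cx': 282.245, 'cy': 209.088, 'extrinsics': [[-0.816, -0.442, 0.372, -0.072], [-0.578, 0.623, -0.527, 0.935], [0.001, -0.646, -0.764, 1.437], [0.0, 0.0, 0.0, 1.0]]}
rack [([329.0, 195.0], 0.71), ([258.0, 273.0], 0.22)]
scrap_box [([261.0, 272.0], 0.84), ([342.0, 183.0], 0.58)]
scrap_floor [([273.0, 262.0], 0.74), ([328.0, 192.0], 0.43)]
cover_grip [([251.0, 268.0], 0.86)]
block_short_mid [([344.0, 184.0], 0.62)]
block_broken_mid [([331.0, 183.0], 0.47)]
block_a [([377.0, 180.0], 0.64), ([358.0, 188.0], 0.48), ([306.0, 175.0], 0.48), ([318.0, 174.0], 0.45)]
side {'fx': 455.756, 'fy': 455.756, 'cx': 281.527, 'cy': 212.57, 'extrinsics': [[0.983, -0.108, 0.15, 0.328], [-0.184, -0.661, 0.727, -1.07], [0.021, -0.743, -0.669, 1.113], [0.0, 0.0, 0.0, 1.0]]}
rack [([279.0, 289.0], 0.75), ([294.0, 292.0], 0.56), ([291.0, 277.0], 0.32)]
scrap_box [([266.0, 202.0], 0.61)]
scrap_floor [([294.0, 275.0], 0.73), ([268.0, 215.0], 0.61)]
cover_grip [([260.0, 176.0], 0.81)]
block_short_mid [([278.0, 284.0], 0.56)]
block_broken_mid [([292.0, 275.0], 0.51)]
block_a [([306.0, 284.0], 0.63), ([268.0, 294.0], 0.59), ([262.0, 331.0], 0.59), ([322.0, 278.0], 0.55)]
{'fx': 300.288, 'fy': 300.288, 'cx': 282.058, 'cy': 214.531, 'tool_from_camera': [[1.0, -0.0, -0.001, 0.001], [0.001, 0.961, 0.277, -0.077], [0.001, -0.277, 0.961, -0.148], [0.0, 0.0, 0.0, 1.0]]}
```

```bash
python3 - <<'E'
import cv2,numpy as np
a=cv2.imread("pics/scene0.png")[110:330,180:430];b=cv2.imread("pics/side0.png")[120:380,180:430]
cv2.imwrite("pics/a.png",np.hstack([cv2.resize(a,(400,352),interpolation=2),cv2.resize(b,(400,416),interpolation=2)[:352]]))
cv2.imwrite("pics/full.png",np.hstack([cv2.resize(cv2.imread("pics/scene0.png"),(400,300)),cv2.resize(cv2.imread("pics/side0.png"),(400,300))]))
cv2.imwrite("pics/b.png",np.vstack([cv2.imread("pics/a.png"),cv2.resize(cv2.imread("pics/full.png"),(800,240))[:, :]]))
E
```

```text
(no output)
```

View pics/b.png

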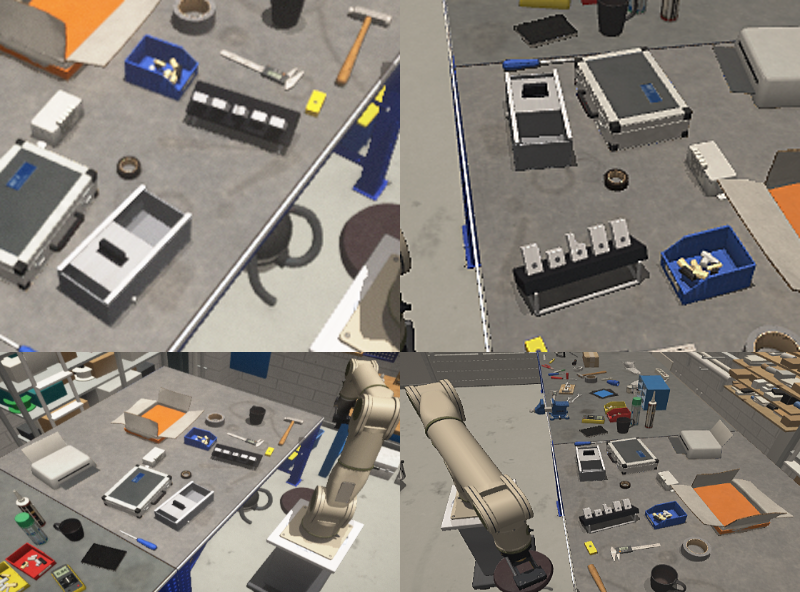

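The rack is in the lower middle of the side view. Its five blocks, in order along the rack, are at about x=261, 277, 291, 305 and 318 in original pixels. The second (277,282) is the short one and the middle one (291,274) is broken. The box is open on the side nearer the rack.

```bash
cat > h.py <<'E'
from bench import *
import numpy as np,cv2
from scipy.spatial.transform import Rotation as R
def P(c):
    i=camera_info(c);K=np.array([[i["fx"],0,i["cx"]],[0,i["fy"],i["cy"]],[0,0,1.]])
    if c=="wrist":
        s=read_state();T=np.eye(4);T[:3,:3]=R.from_quat(s["eef_rot"]).as_matrix();T[:3,3]=s["ee_pos"]
        E=T@np.array(i["tool_from_camera"])
    else: E=np.array(i["extrinsics"])
    return K,E
def tri(a,b,ca="scene",cb="side"):
    M=[K@np.linalg.inv(E)[:3] for K,E in (P(ca),P(cb))]
    X=cv2.triangulatePoints(M[0],M[1],np.array(a,float),np.array(b,float)).ravel();return X[:3]/X[3]
def onz(xy,z,c):
    K,E=P(c);d=E[:3,:3]@np.linalg.solve(K,[xy[0],xy[1],1]);return E[:3,3]+d*(z-E[2,3])/d[2]
def proj(X,c):
    K,E=P(c);p=K@(np.linalg.inv(E)@np.append(X,1))[:3];return p[:2]/p[2]
def go(X,yaw=None):
    """rows units needed to bring TCP to X"""
    s=read_state();Rm=R.from_quat(s["eef_rot"]).as_matrix();d=Rm.T@(np.array(X)-s["ee_pos"])/.03
    y=np.arctan2(Rm[1,0],Rm[0,0])
    t=None
    if yaw is not None: t=-((np.degrees(yaw-y)+90)%180-90)/5
    print("shift units",d.round(2),"turn units",t,"yaw",np.degrees(y).round(1),"q7",s["joint_positions"][6].round(2))
E
python3 - <<'E'
from h import *
T={"rack":([329,195],[279,289]),"box":([261,272],[266,202]),"floor":([273,262],[268,215]),"grip":([251,268],[260,176]),"short":([344,184],[278,284]),"broken":([331,183],[292,275])}
for k,(a,b) in T.items():
    X=tri(a,b);print(k,X.round(3),(proj(X,"scene")-a).round(1),(proj(X,"side")-b).round(1))
print(onz([329,195],0,"scene"),onz([294,292],0,"side"))
E
```

```text
rack [ 0.518 -0.203  0.005] [2.4 1.4] [ 4.1 -1.8]
box [0.53  0.198 0.007] [-0. -0.] [-0.  0.]
floor [ 0.527  0.139 -0.005] [-0.2 -0.1] [-0.2  0.1]
grip [0.521 0.249 0.094] [1.2 0.8] [ 1.4 -0.7]
short [ 0.493 -0.234  0.06 ] [-0.6 -0.3] [-1.   0.4]
broken [ 0.535 -0.21   0.062] [-1.4 -0.9] [-2.5  1.1]
[ 5.30841986e-01 -2.07630006e-01  2.22044605e-16] [ 0.54846062 -0.22346547  0.        ]
```

>>> carry_out:
  rows:
    - [-1,-0.55,-0.93,-0.1,0]
    - [-1,-0.55,-0.93,-0.1,0]
    - [-1,-0.55,-0.93,-0.1,0]
    - [-1,-0.55,-0.93,-0.1,0]
    - [-1,-0.55,-0.93,-0.1,0]
    - [-1,-0.55,-0.93,-0.1,0]
    - [-1,-0.55,-0.93,-0.1,0]
    - [-1,-0.55,-0.93,-0.1,0]
    - [-1,-0.55,-0.93,-0.1,0]
    - [-1,-0.55,-0.93,-0.1,0]
    - [-1,-0.55,-0.93,-0.1,0]
    - [-1,-0.55,-0.93,-0.1,0]
    - [-1,-0.55,-0.93,-0.1,0]
    - [-1,-0.55,-0.93,-0.1,0]
    - [-1,-0.55,-0.93,-0.1,0]
    - [-1,0,0,0,0]
    - [-1,0,0,0,0]

```text
time: 2.22
ee_pos: [0.5352, -0.1931, 0.2832]
eef_rot: [0.818, -0.575, 0.001, 0.001]
ft_force: [-0.1, -0.9, -0.6]
width: 0.087
```

```bash
python3 - <<'E'
from h import *
print(read_state()["time"],read_state()["ee_pos"]); go([.52,-.21,.28],-np.pi/2)
im=camera("wrist")
for q in ("rack","block_short","block_short_mid","block_broken_mid","block_broken","block_a"):
    for d in pinpoint(q,"wrist"):
        z={"block_short_mid":.063,"block_broken_mid":.072}.get(q,.0 if q=="rack" else .044)
        print(q,np.round(d["xy"],1),round(d["conf"],2),onz(d["xy"],z,"wrist").round(4))
cv2.imwrite("pics/w1.png",im)
E
```

```text
2.2167 [ 0.53524851 -0.19307943  0.28321832]
shift units [0.36 0.67 0.11] turn units 3.968037085028439 yaw -70.2 q7 -1.02
rack [302.7 187.3] 0.65 [ 0.5394 -0.2249  0.    ]
block_short [308.4 223.1] 0.96 [ 0.5023 -0.245   0.044 ]
block_short [450.2 187.6] 0.2 [ 0.6102 -0.4024  0.044 ]
block_short_mid [294.6 226.8] 0.88 [ 0.4964 -0.2269  0.063 ]
block_broken_mid [298.7 199.1] 0.84 [ 0.5342 -0.218   0.072 ]
block_broken [311.7 196.8] 0.81 [ 0.5373 -0.2369  0.044 ]
block_a [303.6 255. ] 0.9 [ 0.4561 -0.256   0.044 ]
block_a [326. 130.] 0.86 [ 0.6226 -0.2228  0.044 ]
block_a [319.  160.8] 0.64 [ 0.5844 -0.2285  0.044 ]
```

View pics/w1.png

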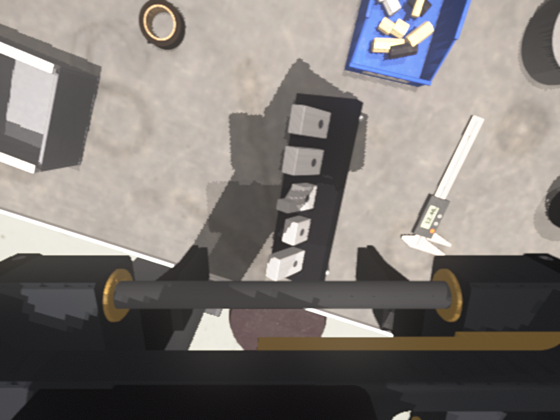

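The wrist view shows the rack from above. From far to near, the blocks are good at (309,120), good at (303,160), broken at (298,197), short at (295,230) and good at (285,262). The rack's y axis points about 11° left of world x. I'll go closer, aligned with the slope.

>>> carry_out:
  rows:
    - [-1,0.18,0.35,0.75,0]
    - [-1,0.18,0.35,0.75,0]
    - [-1,0.18,0.35,0.75,0]
    - [-1,0.18,0.35,0.75,0]
    - [-1,0.18,0.35,0.75,0]
    - [-1,0,0,0,1]
    - [-1,0,0,0,0.7]
    - [-1,0,0,0,0]
    - [-1,0,0,0,0]

```text
time: 3.32
ee_pos: [0.4882, -0.2466, 0.1662]
eef_rot: [0.767, -0.641, 0.002, 0.001]
ft_force: [0.3, -0.3, -0.0]
width: 0.087
```

```bash
python3 - <<'E'
from h import *
print(read_state()["time"],read_state()["ee_pos"]); go([.495,-.235,.17],np.radians(-78.7))
im=camera("wrist")
for q,z in (("rack",0),("block_short",.0444),("block_short_mid",.0635),("block_broken_mid",.0721),("block_broken",.0444),("block_a",.0444)):
    for d in pinpoint(q,"wrist"):
        print(q,np.round(d["xy"],1),round(d["conf"],2),onz(d["xy"],z,"wrist").round(4))
# overlay of hypothesised model
a=np.radians(11.3);ey=np.array([np.cos(a),np.sin(a),0]);ex=np.array([np.sin(a),-np.cos(a),0]);O=np.array([.5387,-.2288,.06])
u=ex*np.cos(np.pi/6)+[0,0,.5];w=-ex*.5+np.array([0,0,np.cos(np.pi/6)])
for yr,h in ((-.088,.046),(-.044,.026),(0,.046),(.044,.046)):
    c=[O+ey*(yr+sy*.015)+u*sx*.009+w*h for sx,sy in((1,1),(1,-1),(-1,-1),(-1,1))]
    cv2.polylines(im,[np.int32([proj(p,"wrist") for p in c])],True,(0,0,255),1)
c=[O+ey*sy*.12+u*sx*.038 for sx,sy in((1,1),(1,-1),(-1,-1),(-1,1))]
cv2.polylines(im,[np.int32([proj(p,"wrist") for p in c])],True,(0,255,0),1)
cv2.imwrite("pics/w2.png",cv2.resize(im[:320,100:500],(800,640))[:600])
E
```

```text
3.3167 [ 0.48817655 -0.24657566  0.16620223]
shift units [-0.34 -0.29 -0.13] turn units -0.2081453735903267 yaw -79.7 q7 -1.08
rack [271.5 151.1] 0.98 [ 0.5401 -0.2272  0.    ]
block_short [282.4 199.6] 0.57 [ 0.5021 -0.245   0.0444]
block_short_mid [263.5 208.9] 0.58 [ 0.4956 -0.2293  0.0635]
block_broken_mid [252.5 155.2] 0.9 [ 0.54   -0.2136  0.0721]
block_broken_mid [262.  205.8] 0.51 [ 0.5003 -0.2277  0.0721]
block_broken [278.9 249.7] 0.27 [ 0.4527 -0.2502  0.0444]
block_a [279.6 247.3] 0.89 [ 0.4552 -0.2505  0.0444]
block_a [275.   42.8] 0.73 [ 0.6285 -0.2158  0.0444]
block_a [278.   98.9] 0.68 [ 0.5872 -0.2255  0.0444]
```

View pics/w2.png

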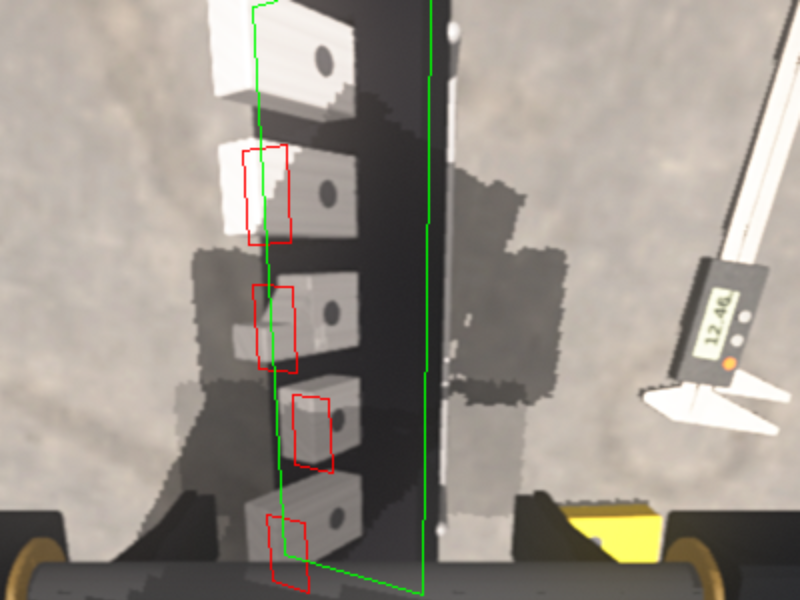

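```bash
cat > fit.py <<'E'
from h import *
from scipy.optimize import least_squares
def model(p):
    a=p[2];ey=np.array([np.cos(a),np.sin(a),0]);ex=np.array([np.sin(a),-np.cos(a),0])
    return np.array([p[0],p[1],.06]),ex,ey,ex*np.cos(np.pi/6)+[0,0,.5],-ex*.5+np.array([0,0,np.cos(np.pi/6)])
E
python3 - <<'E'
from fit import *
# (yr, side u, height) -> zoom px
D=[(.059,1,0,356,156),(.029,1,0,358,236),(.015,1,0,357,271),(-.015,1,0,359,347),(-.029,1,0,360,377),(-.059,1,0,361,451),(-.073,1,0,361,474),
(.059,-1,.046,219,146),(.029,-1,.046,227,236),(-.029,-1,.026,281,390),(-.059,-1,.026,285,457),(0,-1,.046,234,325),(-.015,-1,.046,237,361)]
K,E=P("wrist");Ei=np.linalg.inv(E)
def res(p):
    O,ex,ey,u,w=model(p);r=[]
    for yr,s,h,x,y in D:
        X=O+ey*yr+u*s*.009+w*h;q=K@(Ei@np.append(X,1))[:3];r+=list(q[:2]/q[2]-[x/2+100,y/2])
    return np.array(r)
s=least_squares(res,[.54,-.228,.2],loss="soft_l1");p=s.x
print(p.round(4),np.degrees(p[2]));print(res(p).reshape(-1,2).round(1).tolist())
np.save("rack.npy",p);O,ex,ey,u,w=model(p)
for n,yr,h in(("short",-.044,.026),("broken",-.0075,.046)):
    print(n,"base",(O+ey*yr).round(4),"top",(O+ey*yr+w*h).round(4))
print("ex",ex,"yaw ex",np.degrees(np.arctan2(ex[1],ex[0])))
E
```

```text
[ 0.541  -0.2238  0.228 ] 13.066123382615652
[[-6.9, -1.3], [-5.6, -0.3], [-4.1, 0.5], [-3.1, -0.4], [-2.7, 1.1], [-1.4, -2.2], [-0.6, 1.4], [2.6, -1.0], [3.5, 1.0], [1.1, -0.4], [2.2, 1.4], [4.3, -1.4], [5.0, 1.1]]
short base [ 0.4982 -0.2338  0.06  ] top [ 0.4952 -0.2211  0.0825]
broken base [ 0.5337 -0.2255  0.06  ] top [ 0.5285 -0.2031  0.0998]
ex [ 0.2260754  -0.97410981  0.        ] yaw ex -76.93387661738434
```

```bash
python3 - <<'E'
from fit import *
D=[(.059,1,0,356,156),(.029,1,0,358,236),(.015,1,0,357,271),(-.015,1,0,359,347),(-.029,1,0,360,377),(-.059,1,0,361,451),(-.073,1,0,361,474),
(.059,-1,.046,219,146),(.029,-1,.046,227,236),(-.029,-1,.026,281,390),(-.059,-1,.026,285,457),(0,-1,.046,234,325),(-.015,-1,.046,237,361)]
K,E=P("wrist");Ei=np.linalg.inv(E)
def res(p,full=1):
    O,ex,ey,u,w=model(p);O[2]+=p[3];r=[]
    c,s=np.cos(p[4]),np.sin(p[4])
    u,w=c*u+s*w,c*w-s*u
    for yr,sg,h,x,y in D:
        X=O+ey*yr+u*sg*.009+w*h;q=K@(Ei@np.append(X,1))[:3];r+=list(q[:2]/q[2]-[x/2+100,y/2])
    return np.array(r)
for m in ([1,0],[0,1],[1,1]):
    f=lambda q:np.append(res(np.r_[q[:3],q[3]*m[0],q[4]*m[1]]),[q[3]*10,q[4]])
    s=least_squares(f,[.54,-.228,.2,0,0]);print(m,s.x.round(4),s.cost);print(f(s.x)[:-2].reshape(-1,2).round(1).tolist())
E
```

```text
[1, 0] [ 0.5414 -0.2245  0.2149  0.0045  0.    ] 88.30883648814594
[[-5.1, -2.5], [-4.4, -0.6], [-3.1, 0.4], [-2.6, 0.3], [-2.4, 2.0], [-1.5, -0.7], [-0.9, 3.1], [3.3, -3.3], [3.7, -0.1], [0.8, 0.2], [1.5, 2.7], [4.1, -1.6], [4.5, 1.4]]
[0, 1] [ 0.5414 -0.2276  0.2046  0.      0.2649] 24.33855522219011
[[-2.0, -1.1], [-1.8, 0.3], [-0.8, 1.2], [-0.7, 0.5], [-0.7, 2.2], [-0.3, -0.9], [0.2, 2.7], [1.2, 1.0], [0.9, 1.1], [0.9, -2.0], [1.2, -0.9], [0.8, -3.0], [1.0, -1.2]]
[1, 1] [ 0.5416 -0.2277  0.2046  0.0019  0.2594] 22.922023667911564
[[-1.8, -1.7], [-1.6, 0.0], [-0.6, 1.0], [-0.5, 0.7], [-0.6, 2.4], [-0.1, -0.4], [0.3, 3.3], [0.9, 0.3], [0.7, 0.8], [0.9, -1.7], [1.1, -0.4], [0.6, -2.9], [0.8, -0.9]]
```

>>> carry_out:
  rows:
    - [-1,-0.32,-0.19,0.66,0]
    - [-1,-0.32,-0.19,0.66,0]
    - [-1,0,0,0,-0.3]
    - [-1,0,0,0,0]

```text
time: 4.0
ee_pos: [0.4981, -0.2255, 0.1276]
eef_rot: [0.777, -0.629, 0.005, 0.001]
ft_force: [-0.5, -0.9, 0.6]
width: 0.0871
```

```bash
python3 - <<'E'
from fit import *
print(read_state()["time"],read_state()["ee_pos"]); go([.4961,-.2261,.126],np.radians(-78))
im=camera("wrist")
for q,z in (("block_short",.0444),("block_short_mid",.0635),("block_broken_mid",.0721),("block_broken",.0444),("block_a",.0444)):
    for d in pinpoint(q,"wrist"):
        print(q,np.round(d["xy"],1),round(d["conf"],2),onz(d["xy"],z,"wrist").round(4))
z=cv2.resize(im[60:270,140:420],(800,600),interpolation=cv2.INTER_CUBIC)
cv2.imwrite("pics/w3.png",z);cv2.imwrite("pics/w3raw.png",im)
E
```

```text
4.0 [ 0.49808106 -0.22549956  0.12763389]
shift units [0.01 0.07 0.05] turn units -0.0005498202351134296 yaw -78.0 q7 -1.11
block_short [302.8 229.1] 0.6 [ 0.4998 -0.2437  0.0444]
block_short_mid [284.9 235.6] 0.75 [ 0.498  -0.2293  0.0635]
block_broken_mid [279.2 178.6] 0.94 [ 0.5408 -0.2164  0.0721]
block_broken [303.5 176.5] 0.7 [ 0.542  -0.2353  0.0444]
block_a [307.4 115.1] 0.94 [ 0.5868 -0.228   0.0444]
block_a [309.   50.3] 0.75 [ 0.6289 -0.2194  0.0444]
block_a [300.8 279.2] 0.69 [ 0.4555 -0.2526  0.0444]
```

View pics/w3.png

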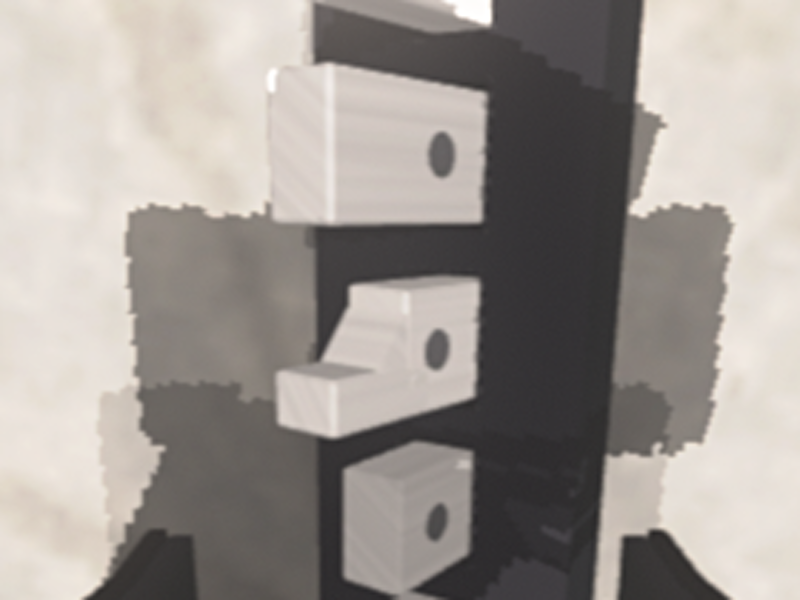

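The close view shows the short block at (405,520) zoomed, almost centred between the jaws and leaning a bit more than 30° because of the pocket play. I'll narrow the jaws to 34 mm, descend and close.

>>> carry_out:
  rows:
    - [0.22,0,0.05,0,0]
    - [0.22,0,0,0,0]
    - [0.22,0,0,0,0]
    - [0.22,0,0,0,0]
    - [0.22,0,0,0,0]
    - [0.22,0,0,0,0]
  force: 15

```text
time: 4.8
ee_pos: [0.4968, -0.2279, 0.1298]
eef_rot: [0.775, -0.632, 0.006, 0.0]
ft_force: [-0.2, -0.4, 0.3]
width: 0.0548
```

>>> carry_out:
  rows:
    - [0.22,0,0,0.45,0]
    - [0.22,0,0,0.45,0]
    - [0.22,0,0,0.33,0]
    - [0.22,0,0,0,0]

```text
time: 5.13
ee_pos: [0.498, -0.2285, 0.0924]
eef_rot: [0.775, -0.632, 0.008, 0.0]
ft_force: [0.6, 0.4, -0.4]
width: 0.0355
```

```bash
python3 - <<'E'
from fit import *
print({k:np.round(v,3) for k,v in read_state().items() if k in("ee_pos","ft_force","width")}); go([.4968,-.2258,.0885],np.radians(-78))
im=camera("wrist")
cv2.imwrite("pics/w4.png",cv2.resize(im[100:310,140:420],(800,600),interpolation=cv2.INTER_CUBIC))
E
```

```text
{'ee_pos': array([ 0.498, -0.229,  0.092]), 'ft_force': array([ 0.588,  0.433, -0.42 ]), 'width': np.float64(0.035)}
shift units [-0.1   0.02  0.13] turn units -0.06805855784546963 yaw -78.3 q7 -1.13
```

View pics/w4.png

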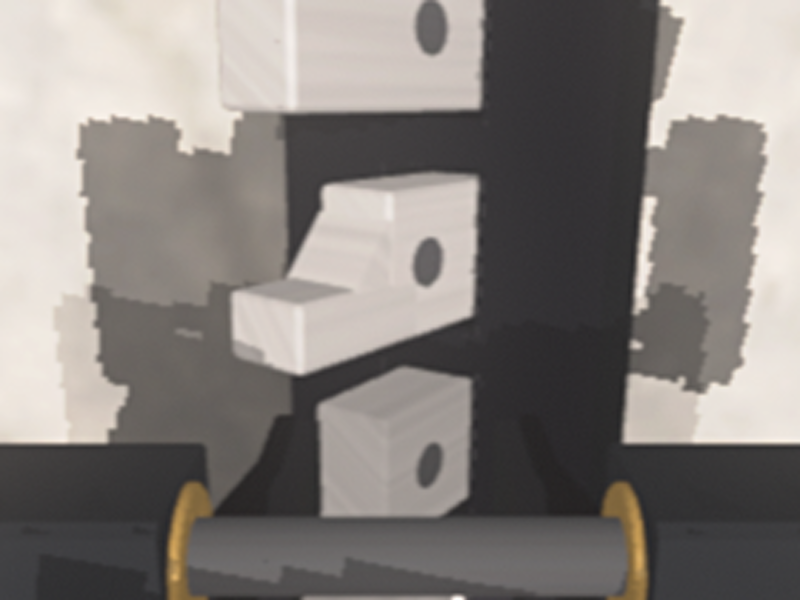

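>>> carry_out:
  rows:
    - [0.22,-0.2,0,0,0]
    - [0.22,0,0,0,0]
    - [0.22,0,0,0.12,0]
    - [0.22,0,0,0,0]

```text
time: 5.52
ee_pos: [0.498, -0.2221, 0.0912]
eef_rot: [0.775, -0.631, 0.009, -0.0]
ft_force: [-0.5, -0.2, 0.2]
width: 0.0337
```

>>> carry_out:
  rows:
    - [1,0,0,0,0]
    - [1,0,0,0,0]
    - [1,0,0,0,0]
    - [1,0,0,0,0]
    - [1,0,0,0,0]
    - [1,0,0,0,0]
  force: 15

```text
time: 6.02
ee_pos: [0.4988, -0.2211, 0.0928]
eef_rot: [0.776, -0.631, 0.009, -0.001]
ft_force: [-1.3, 1.4, 3.1]
width: 0.0151
```

>>> carry_out:
  rows:
    - [0.2,0,0,0,0]
    - [0.2,0,0,-0.1,0]
    - [0.2,0.07,0,0,0]
    - [0.2,0,0,0,0]
    - [0.2,0,0,0.2,0]
    - [0.2,0,0,0.2,0]
    - [0.2,0,0,0,0]

```text
time: 6.6
ee_pos: [0.5002, -0.2253, 0.0838]
eef_rot: [0.775, -0.632, 0.011, -0.001]
ft_force: [-2.0, 2.5, 6.5]
width: 0.0346
```

```bash
python3 - <<'E'
from fit import *
print({k:np.round(v,4) for k,v in read_state().items() if k in("ee_pos","ft_force","width","eef_rot")})
E
```

```text
{'ee_pos': array([ 0.5002, -0.2253,  0.0838]), 'eef_rot': array([ 7.752e-01, -6.316e-01,  1.090e-02, -7.000e-04]), 'ft_force': array([-1.9557,  2.4573,  6.5115]), 'width': np.float64(0.0346)}
```

>>> carry_out:
  rows:
    - [0.2,-0.06,-0.03,-0.06,0]
    - [1,0,0,0,0]
    - [1,0,0,0,0]
    - [1,0,0,0,0]
    - [1,0,0,0,0]
    - [1,0,0,0,0]
  force: 18

```text
time: 7.1
ee_pos: [0.5002, -0.223, 0.0839]
eef_rot: [0.775, -0.632, 0.01, -0.001]
ft_force: [-0.7, -0.3, 3.1]
width: 0.0236
```

>>> carry_out:
  rows:
    - [1,-0.12,0,-0.21,0]
    - [1,-0.12,0,-0.21,0]
    - [1,-0.12,0,-0.21,0]
    - [1,0,0,0,0]
  force: 25

```text
time: 7.43
ee_pos: [0.4971, -0.2123, 0.1041]
eef_rot: [0.775, -0.632, 0.01, -0.0]
ft_force: [0.6, -0.0, -1.3]
width: 0.0178
```

```bash
python3 - <<'E'
from fit import *
print({k:np.round(v,4) for k,v in read_state().items() if k in("ee_pos","ft_force","width","eef_rot")})
im=camera("wrist")
cv2.imwrite("pics/w5.png",cv2.resize(im[100:310,140:420],(600,450),interpolation=cv2.INTER_CUBIC))
E
```

```text
{'ee_pos': array([ 0.4971, -0.2123,  0.1041]), 'eef_rot': array([ 7.749e-01, -6.320e-01,  1.030e-02, -1.000e-04]), 'ft_force': array([ 0.6321, -0.0391, -1.2653]), 'width': np.float64(0.0178)}
```

View pics/w5.png

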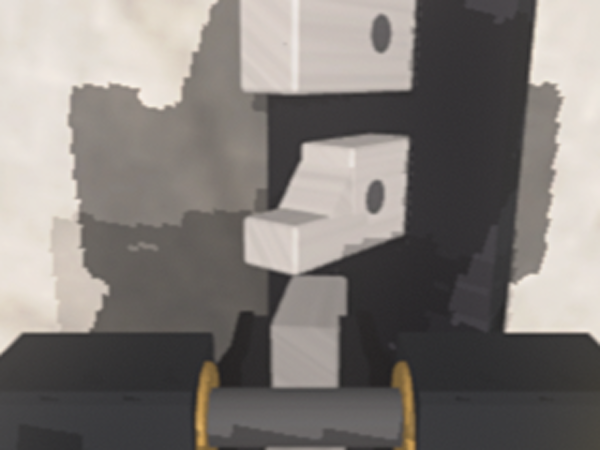

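>>> carry_out:
  rows:
    - [1,0,0,-0.85,0]
    - [1,0,0,-0.85,0]
    - [1,0,0,-0.85,0]
    - [1,0,0,-0.85,0]
    - [1,0,0,-0.85,0]
    - [1,-0.88,-0.35,0,0]
    - [1,-0.88,-0.35,0,0]
    - [1,-0.88,-0.35,0,0]
    - [1,-0.88,-0.35,0,0]
    - [1,-0.88,-0.35,0,0]
    - [1,-0.88,-0.35,0,0]
    - [1,-0.88,-0.35,0,0]
    - [1,-0.88,-0.35,0,0]
    - [1,-0.88,-0.35,0,0]
    - [1,-0.88,-0.35,0,0]
    - [1,-0.88,-0.35,0,0]
    - [1,0,0,0,0]
    - [1,0,0,0,0]

```text
time: 8.98
ee_pos: [0.545, 0.1155, 0.231]
eef_rot: [0.775, -0.632, 0.004, 0.001]
ft_force: [-0.4, -1.9, -1.0]
width: 0.0181
```

```bash
python3 - <<'E'
from fit import *
print({k:np.round(v,4) for k,v in read_state().items() if k in("time","ee_pos","ft_force","width","eef_rot")})
im=camera("wrist")
for q,z in (("scrap_floor",.004),("scrap_box",0),("cover_grip",.099)):
    for d in pinpoint(q,"wrist"):
        print(q,np.round(d["xy"],1),round(d["conf"],2),onz(d["xy"],z,"wrist").round(4))
cv2.imwrite("pics/w6.png",im)
E
```

```text
{'time': np.float64(8.9833), 'ee_pos': array([0.545 , 0.1155, 0.231 ]), 'eef_rot': array([ 0.7753, -0.6316,  0.0044,  0.0009]), 'ft_force': array([-0.4317, -1.8791, -0.9779]), 'width': np.float64(0.0181)}
scrap_floor [256.6 195.5] 0.92 [0.5339 0.1436 0.004 ]
scrap_box [206.8 186.9] 0.97 [0.5318 0.2069 0.    ]
cover_grip [144.4 195.5] 0.75 [0.5351 0.2431 0.099 ]
```

View pics/w6.png

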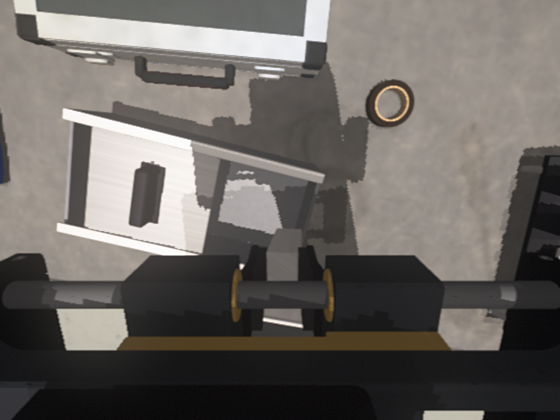

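>>> carry_out:
  rows:
    - [1,-0.53,-0.62,0.3,0]
    - [1,0,0,0.9,0]
    - [1,0,0,0.9,0]
    - [1,0,0,0.9,0]
    - [1,0,0,0.8,0]
    - [1,0,0,0,0]
    - [1,0,0,0,0]

```text
time: 9.77
ee_pos: [0.5665, 0.1231, 0.1192]
eef_rot: [0.769, -0.639, 0.01, -0.001]
ft_force: [-3.6, -2.3, 13.7]
width: 0.0181
```

```bash
python3 - <<'E'
from fit import *
go([.558,.138,.056],np.radians(-78))
E
```

```text
shift units [-0.57  0.22  2.1 ] turn units -0.2775480148611308 yaw -79.4 q7 -1.87
```

>>> carry_out:
  rows:
    - [1,0,0,-0.6,0]
    - [1,-0.55,0.45,0,0]
    - [1,0,0,0,0]
    - [1,0,0,0,0]

```text
time: 10.1
ee_pos: [0.5502, 0.1308, 0.1371]
eef_rot: [0.766, -0.642, 0.011, 0.0]
ft_force: [0.9, -0.8, -1.0]
width: 0.0181
```

```bash
python3 - <<'E'
from fit import *
s=read_state();print(s["ft_force"].round(1),s["ee_pos"],s["width"])
im=camera("wrist");cv2.imwrite("pics/w7.png",im[:,60:500])
go([.550,.138,.056],np.radians(-78))
E
```

```text
[ 0.9 -0.8 -1. ] [0.55023584 0.13079523 0.13711909] 0.01813977294235806
shift units [-0.26 -0.01  2.69] turn units -0.3806320920859747 yaw -79.9 q7 -1.89
```

View pics/w7.png

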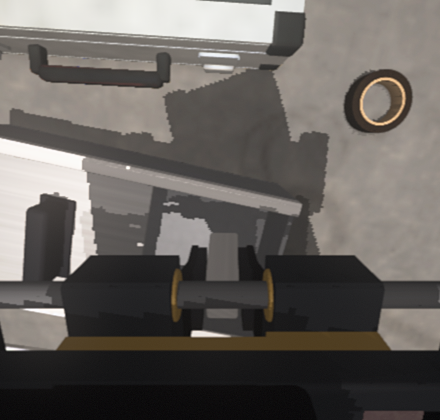

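>>> carry_out:
  rows:
    - [1,-0.15,0,0.6,0]
    - [1,0,0,0.7,0]
    - [1,0,0,0.7,0]
    - [1,0,0,0,0]

```text
time: 10.48
ee_pos: [0.5517, 0.1317, 0.0759]
eef_rot: [0.765, -0.644, 0.012, -0.0]
ft_force: [-1.4, -0.6, -1.0]
width: 0.0175
```

>>> carry_out:
  rows:
    - [1,0,0,0.4,0]
    - [1,0,0,0.3,0]
    - [1,0,0,0.2,0]
    - [1,0,0,0,0]

```text
time: 10.82
ee_pos: [0.5541, 0.1297, 0.0485]
eef_rot: [0.764, -0.645, 0.012, -0.001]
ft_force: [-1.0, -0.2, 2.3]
width: 0.0176
```

>>> carry_out:
  rows:
    - [0.25,0,0,0,0]
    - [0.25,0,0,0,0]
    - [0.25,0,0,0,0]
    - [0.25,0,0,-0.5,0]
    - [0.25,0,0,-0.9,0]
    - [0.25,0,0,-0.9,0]
    - [0.25,0,0,-0.9,0]
    - [0.25,0,0,-0.9,0]
    - [0.25,0,0,-0.9,0]
    - [0.25,0,0,-0.9,0]
    - [0.25,0,0,-0.5,0]
    - [0.25,0,0,0,0]

```text
time: 11.82
ee_pos: [0.5493, 0.1339, 0.2525]
eef_rot: [0.765, -0.644, 0.013, -0.002]
ft_force: [0.3, 0.2, -0.4]
width: 0.0325
```

```bash
python3 - <<'E'
from fit import *
s=read_state();print(s["time"],s["ee_pos"],s["width"])
im=camera("wrist")
for d in pinpoint("block_short_mid","wrist"): print(d,onz(d["xy"],.03,"wrist"))
# broken: jaw along rack y (yaw 12 deg)
go([.532,-.205,.20],np.radians(12))
print(s["joint_positions"].round(2))
E
```

```text
11.8167 [0.54929284 0.133862   0.25254393] 0.032491380513558814
shift units [10.99  2.49  1.79] turn units 17.56058413748724 yaw -80.2 q7 -1.84
[ 0.21  0.24 -0.63  1.59  0.16  1.35 -1.84]
```

>>> carry_out:
  rows:
    - [-0.2,0.95,0.2,0.1,0]
    - [-0.2,0.95,0.2,0.1,0]
    - [-0.2,0.95,0.2,0.1,0]
    - [-0.2,0.95,0.2,0.1,0]
    - [-0.2,0.95,0.2,0.1,0]
    - [-0.2,0.95,0.2,0.1,0]
    - [-0.2,0.95,0.2,0.1,0]
    - [-0.2,0.95,0.2,0.1,0]
    - [-0.2,0.95,0.2,0.1,0]
    - [-0.2,0.95,0.2,0.1,0]
    - [-0.2,0.95,0.2,0.1,0]
    - [-0.2,0,0,0,0]

```text
time: 12.92
ee_pos: [0.5278, -0.1994, 0.1992]
eef_rot: [0.767, -0.641, 0.001, 0.005]
ft_force: [-0.2, -0.6, -1.6]
width: 0.0517
```

>>> carry_out:
  rows:
    - [-0.2,0,0,0,-1]
    - [-0.2,0,0,0,-1]
    - [-0.2,0,0,0,-1]
    - [-0.2,0,0,0,-1]
    - [-0.2,0,0,0,-1]
    - [-0.2,0,0,0,-1]
    - [-0.2,0,0,0,-1]
    - [-0.2,0,0,0,-1]
    - [-0.2,0,0,0,-1]
    - [-0.2,0,0,0,-1]
    - [-0.2,0,0,0,-1]
    - [-0.2,0,0,0,-1]
    - [-0.2,0,0,0,-1]
    - [-0.2,0,0,0,-1]
    - [-0.2,0,0,0,-1]
    - [-0.2,0,0,0,-1]
    - [-0.2,0,0,0,-1]
    - [-0.2,0,0,0,-1]
    - [-0.2,0,0,0,0]

```text
time: 14.5
ee_pos: [0.5111, -0.1956, 0.1661]
eef_rot: [0.992, 0.126, -0.024, -0.008]
ft_force: [0.3, -0.9, -0.2]
width: 0.052
```

```bash
python3 - <<'E'
from fit import *
s=read_state();print(s["time"],s["ee_pos"],s["eef_rot"],s["width"])
go([.532,-.205,.15],np.radians(12))
E
```

```text
14.5 [ 0.51109455 -0.1955678   0.1661449 ] [ 0.99170588  0.12592454 -0.02449716 -0.00789608] 0.0520315912637353
shift units [0.62 0.49 0.5 ] turn units 0.5004630096102147 yaw 14.5 q7 0.39
```

>>> carry_out:
  rows:
    - [-0.2,0.62,0.48,0,0]
    - [-0.2,0,0,0.2,0.5]
    - [-0.2,0,0,0,0]

```text
time: 14.75
ee_pos: [0.5308, -0.2041, 0.1551]
eef_rot: [0.995, 0.1, -0.027, -0.009]
ft_force: [-1.1, 0.1, -0.7]
width: 0.0522
```

```bash
python3 - <<'E'
from fit import *
s=read_state();print(s["time"],s["ee_pos"],s["eef_rot"],s["width"])
im=camera("wrist")
for d in pinpoint("block_broken_mid","wrist"): print(d,onz(d["xy"],.0721,"wrist"))
cv2.imwrite("pics/w8.png",cv2.resize(im[60:300,120:440],(800,600),interpolation=cv2.INTER_CUBIC))
go([.532,-.205,.15],np.radians(12))
E
```

```text
14.75 [ 0.53084671 -0.20412423  0.15512147] [ 0.99460044  0.09976179 -0.0272897  -0.00853354] 0.052166551249366935
{'xy': [292.5, 240.1], 'conf': 0.87} [ 0.53830064 -0.21449142  0.0721    ]
{'xy': [388.2, 257.0], 'conf': 0.33} [ 0.61810778 -0.21154389  0.0721    ]
shift units [0.03 0.03 0.21] turn units -0.057708750513205585 yaw 11.7 q7 0.33
```

View pics/w8.png

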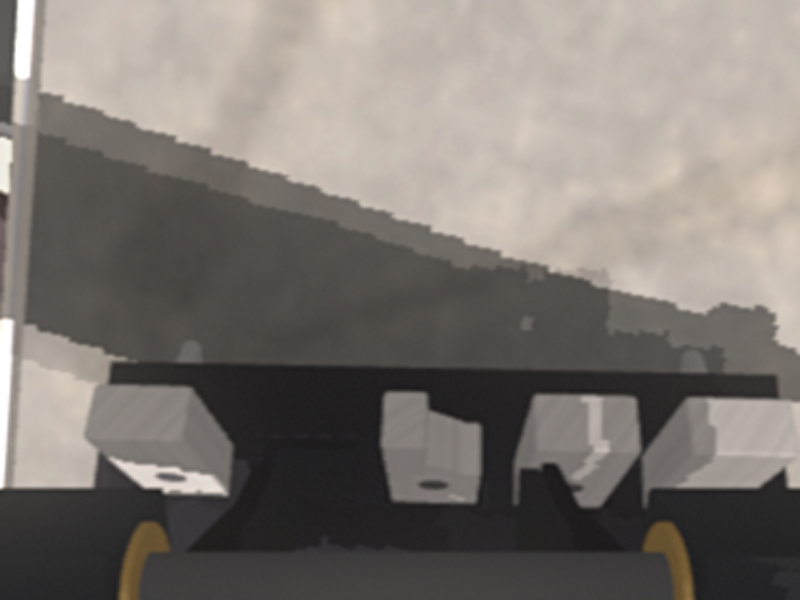

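>>> carry_out:
  rows:
    - [0.36,0.03,-0.2,0,0]
    - [0.36,0,0,0,0]
    - [0.36,0,0,0,0]
    - [0.36,0,0,0,0]
    - [0.36,0,0,0.5,0]
    - [0.36,0,0,0.3,0]
    - [0.36,0,0,0,0]

```text
time: 15.43
ee_pos: [0.5294, -0.1969, 0.1335]
eef_rot: [0.994, 0.102, -0.026, -0.007]
ft_force: [-0.7, 1.2, -0.1]
width: 0.0279
```

```bash
python3 - <<'E'
from fit import *
s=read_state();print(s["time"],s["ee_pos"],s["eef_rot"],s["width"],s["ft_force"])
im=camera("wrist")
cv2.imwrite("pics/w9.png",cv2.resize(im[60:300,120:440],(800,600),interpolation=cv2.INTER_CUBIC))
go([.530,-.199,.105],np.radians(12))
E
```

```text
15.4333 [ 0.52935965 -0.19686203  0.13354957] [ 0.99440948  0.10222318 -0.02554667 -0.00689715] 0.02785936145015157 [-0.6697455   1.23482092 -0.06281166]
shift units [0.05 0.09 0.97] turn units -0.0470602001630084 yaw 11.8 q7 0.31
```

View pics/w9.png

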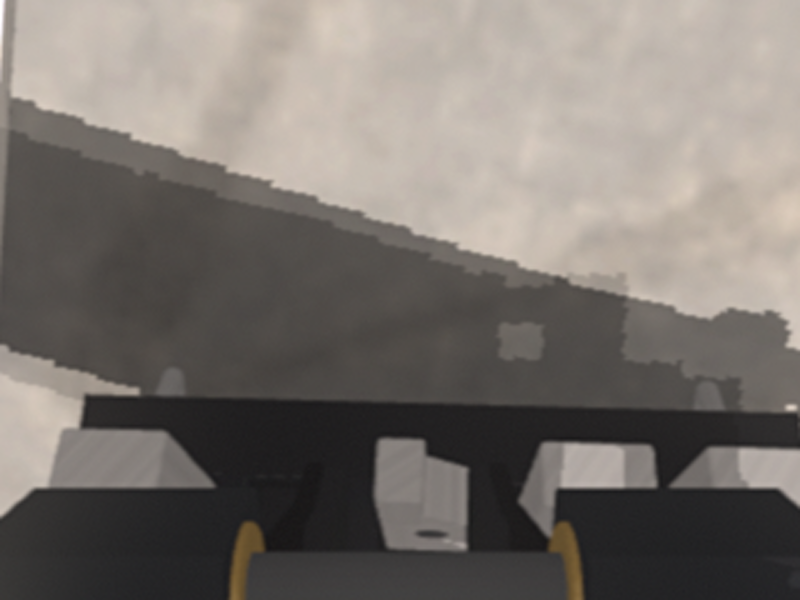

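>>> carry_out:
  rows:
    - [0.36,0,0.06,0.45,0]
    - [0.36,0,0,0.45,0]
    - [0.36,0,0,0.15,0]
    - [0.36,0,0,0,0]

```text
time: 15.82
ee_pos: [0.5287, -0.1989, 0.1011]
eef_rot: [0.994, 0.102, -0.025, -0.006]
ft_force: [-0.0, 0.8, 0.7]
width: 0.028
```

>>> carry_out:
  rows:
    - [1,0,0,0,0]
    - [1,0,0,0,0]
    - [1,0,0,0,0]
    - [1,0,0,0,0]
  force: 30

```text
time: 16.15
ee_pos: [0.5286, -0.199, 0.1012]
eef_rot: [0.994, 0.102, -0.025, -0.007]
ft_force: [-0.9, 0.3, -0.1]
width: 0.0125
```

>>> carry_out:
  rows:
    - [1,0,0,0,0]
    - [1,0,-0.12,-0.21,0]
    - [1,0,-0.12,-0.21,0]
    - [1,0,-0.12,-0.21,0]
    - [1,0,0,0,0]
  force: 40

```text
time: 16.57
ee_pos: [0.5275, -0.187, 0.1228]
eef_rot: [0.994, 0.102, -0.025, -0.007]
ft_force: [0.3, 0.8, -0.4]
width: 0.0126
```

>>> carry_out:
  rows:
    - [1,0,-0.12,-0.21,0]
    - [1,0,-0.12,-0.21,0]
    - [1,0,-0.1,-0.5,0]
    - [1,0,0,-0.9,0]
    - [1,0,0,-0.9,0]
    - [1,0,0,-0.9,0]
    - [1,0,0,0,0]

```text
time: 17.15
ee_pos: [0.5303, -0.1744, 0.2392]
eef_rot: [0.994, 0.103, -0.025, -0.007]
ft_force: [-0.8, 0.7, -0.6]
width: 0.0123
```

```bash
python3 - <<'E'
from fit import *
s=read_state();print(s["time"],s["ee_pos"],s["eef_rot"],s["width"],s["ft_force"])
im=camera("wrist")[60:300,120:440]
im2=camera("side")[230:350,220:380]
cv2.imwrite("pics/w10.png",np.hstack([cv2.resize(im,(400,300)),cv2.resize(im2,(400,300))]))
go([.515,.140,.24],np.radians(12))
E
```

```text
17.15 [ 0.530298   -0.1743992   0.23920091] [ 0.99429833  0.10345799 -0.02489829 -0.0068807 ] 0.012349227628072675 [-0.80789833  0.73734612 -0.58713455]
shift units [  1.7  -10.35  -0.04] turn units -0.018488443107750642 yaw 11.9 q7 0.32
```

View pics/w10.png

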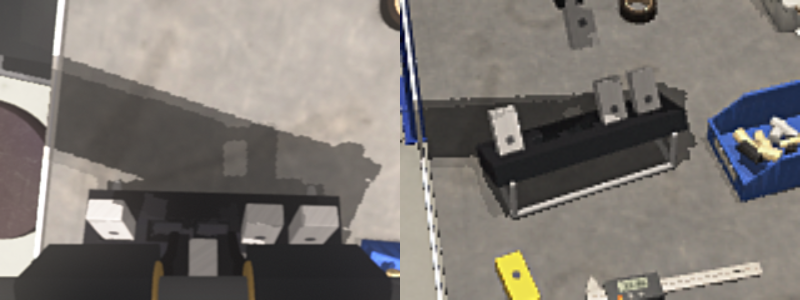

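The broken block is out and hanging clear at right-panel (580,25). The three good blocks are still in place at (505,130), (612,95) and (645,90). I'll move it to the box.

>>> carry_out:
  rows:
    - [1,0,0,0,1]
    - [1,0,0,0,1]
    - [1,0,0,0,0.4]
    - [1,-0.06,-0.95,0,0]
    - [1,-0.06,-0.95,0,0]
    - [1,-0.06,-0.95,0,0]
    - [1,-0.06,-0.95,0,0]
    - [1,-0.06,-0.95,0,0]
    - [1,-0.06,-0.95,0,0]
    - [1,-0.06,-0.95,0,0]
    - [1,-0.06,-0.95,0,0]
    - [1,-0.06,-0.95,0,0]
    - [1,-0.06,-0.95,0,0]
    - [1,-0.06,-0.95,0,0]
    - [1,0,0,0,0]
    - [1,0,0,0,0]

```text
time: 18.58
ee_pos: [0.5009, 0.1516, 0.2206]
eef_rot: [0.999, -0.009, -0.042, -0.005]
ft_force: [-0.2, -0.2, -0.0]
width: 0.0125
```

```bash
python3 - <<'E'
from fit import *
s=read_state();print(s["time"],s["ee_pos"],s["eef_rot"],s["width"],s["ft_force"])
im=camera("wrist");cv2.imwrite("pics/w11.png",im)
for q,z in (("scrap_floor",.004),("scrap_box",0),("cover_grip",.099),("block_short_mid",.026)):
    for d in pinpoint(q,"wrist"):
        print(q,np.round(d["xy"],1),round(d["conf"],2),onz(d["xy"],z,"wrist").round(4))
go([.510,.148,.14],0)
E
```

```text
18.5833 [0.50087602 0.15163675 0.22064805] [ 0.99906061 -0.00907701 -0.04206471 -0.00510484] 0.012471459324853227 [-0.16320927 -0.21816475 -0.02818227]
scrap_floor [318.7 199.1] 0.91 [0.5289 0.1438 0.004 ]
scrap_floor [328.  104.7] 0.52 [0.538  0.2536 0.004 ]
scrap_floor [338.9 216.4] 0.51 [0.5542 0.1217 0.004 ]
scrap_box [322.3 146.7] 0.85 [0.5332 0.2058 0.    ]
scrap_box [293.7 285.3] 0.26 [0.4971 0.0215 0.    ]
cover_grip [327.8 103.7] 0.56 [0.5331 0.2455 0.099 ]
block_short_mid [338.  218.4] 0.85 [0.5521 0.1236 0.026 ]
block_short_mid [318.8 145.7] 0.16 [0.5288 0.2076 0.026 ]
shift units [0.49 0.07 2.68] turn units -0.25259419236744807 yaw -1.3 q7 -0.51
```

>>> carry_out:
  rows:
    - [1,0.5,0.07,0.3,0]
    - [1,0,0,0.8,0]
    - [1,0,0,0.8,0]
    - [1,0,0,0.4,0]
    - [1,0,0,0,0]

```text
time: 19.25
ee_pos: [0.5142, 0.1423, 0.1501]
eef_rot: [0.999, -0.016, -0.039, -0.004]
ft_force: [-0.3, 0.0, -0.1]
width: 0.0125
```

```bash
python3 - <<'E'
from fit import *
s=read_state();print(s["ee_pos"],s["eef_rot"],s["width"],s["ft_force"])
go([.510,.148,.076],0)
E
```

```text
[0.51420836 0.14226737 0.15014953] [ 0.99909536 -0.01574286 -0.03925226 -0.00445894] 0.012489490684531937 [-0.27032131  0.03307263 -0.09692446]
shift units [ 0.05 -0.17  2.48] turn units -0.35762561903165135 yaw -1.8 q7 -0.54
```

>>> carry_out:
  rows:
    - [1,0.05,-0.17,0.4,-0.3]
    - [1,0,0,0.5,0]
    - [1,0,0,0.5,0]
    - [1,0,0,0,0]

```text
time: 19.58
ee_pos: [0.5146, 0.1474, 0.1082]
eef_rot: [0.999, -0.001, -0.037, -0.005]
ft_force: [-1.1, 0.2, -0.9]
width: 0.0125
```

```bash
python3 - <<'E'
from fit import *
s=read_state();print(s["ee_pos"],s["eef_rot"],s["width"],s["ft_force"])
go([.509,.148,.076],0)
E
```

```text
[0.51458184 0.14743442 0.10824187] [ 0.99928703 -0.00134398 -0.03737816 -0.00514775] 0.012520504022885686 [-1.09628103  0.23536595 -0.89136833]
shift units [-0.11 -0.01  1.09] turn units -0.026443872109226163 yaw -0.1 q7 -0.55
```

>>> carry_out:
  rows:
    - [1,-0.15,0,0.4,0]
    - [1,0,0,0.3,0]
    - [1,0,0,0.2,0]
    - [1,0,0,0.1,0]
    - [1,0,0,0,0]

```text
time: 20.0
ee_pos: [0.5105, 0.1489, 0.0805]
eef_rot: [0.999, -0.0, -0.035, -0.006]
ft_force: [0.7, 0.1, -0.7]
width: 0.0124
```

>>> carry_out:
  rows:
    - [1,0,0,0.2,0]
    - [1,0,0,0.15,0]
    - [1,0,0,0.1,0]
    - [1,0,0,0,0]

```text
time: 20.33
ee_pos: [0.5108, 0.1494, 0.0672]
eef_rot: [0.999, -0.0, -0.034, -0.006]
ft_force: [0.2, -0.6, -1.2]
width: 0.0125
```

>>> carry_out:
  rows:
    - [0.54,0,0,0,0]
    - [0.54,0,0,0,0]
    - [0.54,0,0,0,0]
    - [0.5,0,0,-0.3,0]
    - [0.5,0,0,-0.5,0]
    - [0.5,0,0,-0.9,0]
    - [0.5,0,0,-0.9,0]
    - [0.5,0,0,-0.9,0]
    - [0.3,0,0,-0.9,0]
    - [0.3,0,0,-0.9,0]
    - [0.3,0,0,0,0]

```text
time: 21.25
ee_pos: [0.5212, 0.1482, 0.2382]
eef_rot: [0.999, 0.001, -0.034, -0.007]
ft_force: [0.4, 0.2, 0.1]
width: 0.0292
```

```bash
python3 - <<'E'
from fit import *
s=read_state();print(s["time"],s["ee_pos"],s["eef_rot"],s["width"],s["ft_force"])
im=camera("wrist");cv2.imwrite("pics/w12.png",im)
for q,z in (("scrap_floor",.004),("cover_grip",.099),("block_short_mid",.026),("block_broken_mid",.03),("block_broken",.0),("block_a",0)):
    for d in pinpoint(q,"wrist"):
        print(q,np.round(d["xy"],1),round(d["conf"],2),onz(d["xy"],z,"wrist").round(4))
go([.532,.244,.20],np.pi/2)
E
```

```text
21.25 [0.52124872 0.14817067 0.23822214] [ 0.99940732  0.00111901 -0.03377606 -0.00655172] 0.029200942389538173 [0.43495266 0.1723553  0.11599381]
scrap_floor [300.1 193. ] 0.64 [0.5271 0.1462 0.004 ]
cover_grip [304.1 101.9] 0.86 [0.5292 0.2466 0.099 ]
block_short_mid [316.7 210.5] 0.93 [0.546  0.1291 0.026 ]
block_broken_mid [290.6 187.3] 0.65 [0.5139 0.1577 0.03  ]
shift units [ 0.53 -3.22  1.03] turn units -17.969471523501717 yaw 0.2 q7 -0.49
```

>>> carry_out:
  rows:
    - [0.5,0.06,-0.93,0,0]
    - [0.5,0.06,-0.93,0,0]
    - [0.5,0.06,-0.93,0,0]
    - [0.5,0.06,-0.93,0,0]
    - [0.5,0.06,-0.93,0,0]
    - [0.5,0,0,0.5,0]
    - [0.5,0,0,0,0]
    - [0.5,0,0,0,0]

```text
time: 22.27
ee_pos: [0.5246, 0.2897, 0.2094]
eef_rot: [0.999, -0.001, -0.044, -0.004]
ft_force: [0.0, 0.9, 1.2]
width: 0.0218
```

```bash
python3 - <<'E'
from fit import *
s=read_state();print(s["time"],s["ee_pos"],s["eef_rot"],s["width"],s["ft_force"])
im=camera("scene");
for d in pinpoint("cover_grip","scene"): print(d,onz(d["xy"],.099,"scene"))
im=camera("side")
for d in pinpoint("cover_grip","side"): print(d,onz(d["xy"],.099,"side"))
go([.531,.288,.108],0)
E
```

```text
22.2667 [0.52461497 0.28973156 0.20942711] [ 0.99902388 -0.0010078  -0.0440048  -0.00372225] 0.021788131908566176 [0.0241496  0.86723945 1.18395857]
{'xy': [247.7, 265.0], 'conf': 0.96} [0.53805746 0.24854527 0.099     ]
{'xy': [261.6, 174.9], 'conf': 0.8} [0.52124885 0.24546513 0.099     ]
shift units [0.47 0.02 3.38] turn units -0.054712197499020475 yaw -0.3 q7 -0.77
```

>>> carry_out:
  rows:
    - [0.5,0.4,0,0.6,0]
    - [0.5,0,0,0.8,0]
    - [0.5,0,0,0.8,0]
    - [0.5,0,0,0.6,0]
    - [0.5,0,0,0.2,0]
    - [0.5,0,0,0,0]

```text
time: 22.97
ee_pos: [0.5353, 0.2841, 0.1213]
eef_rot: [0.999, -0.007, -0.038, -0.004]
ft_force: [0.4, -0.3, 1.1]
width: 0.0218
```

```bash
python3 - <<'E'
from fit import *
s=read_state();print(s["time"],s["ee_pos"],s["eef_rot"],s["width"],s["ft_force"])
go([.531,.26,.108],0)
E
```

```text
22.9667 [0.53529506 0.28408167 0.1213241 ] [ 0.99922569 -0.00711149 -0.03848542 -0.00403863] 0.021760375340818077 [ 0.38809094 -0.25189413  1.09750162]
shift units [-0.1   0.81  0.45] turn units -0.15977417017062406 yaw -0.8 q7 -0.8
```

>>> carry_out:
  rows:
    - [0.5,0,0,0.4,0]
    - [0.5,-0.08,0.3,0.1,0]
    - [0.5,-0.05,0.3,0,0]
    - [0.5,0,0.3,0,0]
    - [0.5,0,0.3,0,0]
    - [0.5,0,0.3,0,0]

```text
time: 23.47
ee_pos: [0.5301, 0.2382, 0.1092]
eef_rot: [0.999, -0.006, -0.036, -0.006]
ft_force: [-1.4, 3.3, -2.3]
width: 0.0218
```

>>> carry_out:
  rows:
    - [0.5,0,0.3,0.02,0]
    - [0.5,0,0.3,0.02,0]
    - [0.5,0,0.3,0,0]
    - [0.5,0,0.3,0,0]
    - [0.5,0,0.3,0,0]
    - [0.5,0,0.3,0,0]

```text
time: 23.97
ee_pos: [0.5288, 0.1788, 0.1088]
eef_rot: [0.999, -0.007, -0.036, -0.007]
ft_force: [-1.5, 2.9, 0.7]
width: 0.0216
```

>>> carry_out:
  rows:
    - [0.5,0,0.2,0,0]
    - [0.5,0,0.2,0,0]
    - [0.5,0,0.2,0,0]
    - [0.5,0,0.1,0,0]
    - [0.5,0,0.1,0,0]

```text
time: 24.38
ee_pos: [0.5285, 0.1626, 0.1092]
eef_rot: [0.999, -0.004, -0.034, -0.016]
ft_force: [1.6, 11.5, -5.6]
width: 0.0213
```

>>> carry_out:
  rows:
    - [0.5,0,0.15,0,0]
    - [0.5,0,0.15,0,0]
    - [0.5,0,0,0,0]

```text
time: 24.63
ee_pos: [0.5285, 0.1637, 0.1094]
eef_rot: [0.999, -0.0, -0.032, -0.025]
ft_force: [-0.3, 0.5, -0.6]
width: 0.0216
```

>>> carry_out:
  rows:
    - [0.5,0,-0.4,0,0]
    - [0.5,0,-0.4,0,0]
    - [0.5,0,0,-0.8,0]
    - [0.5,0,0,-0.9,0]
    - [0.5,0,0,-0.9,0]
    - [0.5,0,0,-0.9,0]
    - [0.5,0,-0.9,-0.9,0]
    - [0.5,0,-0.9,0,0]
    - [0.5,0,0,0,0]
    - [0.5,0,0,0,0]

```text
time: 25.47
ee_pos: [0.5385, 0.2391, 0.2509]
eef_rot: [0.999, -0.002, -0.031, -0.021]
ft_force: [0.8, -0.8, -0.6]
width: 0.0218
```

```bash
python3 - <<'E'
from fit import *
s=read_state();print(s["time"],s["ee_pos"],s["eef_rot"],s["ft_force"])
ims={}
for c in("wrist","scene","side"):
    ims[c]=camera(c)
    for q,z in(("cover_grip",.099),("scrap_box",0)):
        for d in pinpoint(q,c)[:1]: print(c,q,np.round(d["xy"]),d["conf"].round(2),onz(d["xy"],z,c).round(4))
r=lambda i,w,h:cv2.resize(i,(w,h),interpolation=cv2.INTER_CUBIC)
a=np.hstack([r(ims["scene"][200:320,200:360],400,300),r(ims["side"][150:250,215:348],400,300)])
b=np.hstack([r(ims["wrist"][60:,:],440,300)[:, :400],r(ims["side"][240:345,230:370],400,300)])
cv2.imwrite("pics/fin.png",np.vstack([a,b]))
E
```

```text
25.4667 [0.53847077 0.23905936 0.25094298] [ 0.99930092 -0.00228974 -0.03105772 -0.02068435] [ 0.84036644 -0.80529335 -0.59876792]Traceback (most recent call last):
  File "<stdin>", line 7, in <module>
AttributeError: 'float' object has no attribute 'round'
```

```bash
python3 - <<'E'
from fit import *
ims={}
for c in("wrist","scene","side"):
    ims[c]=camera(c)
    for q,z in(("cover_grip",.099),("scrap_box",0)):
        for d in pinpoint(q,c)[:1]: print(c,q,np.round(d["xy"]),round(d["conf"],2),onz(d["xy"],z,c).round(4))
r=lambda i,w,h:cv2.resize(i,(w,h),interpolation=cv2.INTER_CUBIC)
a=np.hstack([r(ims["scene"][200:320,200:360],400,300),r(ims["side"][150:250,215:348],400,300)])
b=np.hstack([r(ims["wrist"][60:,:],440,300)[:, :400],r(ims["side"][240:345,230:370],400,300)])
cv2.imwrite("pics/fin.png",np.vstack([a,b]))
E
```

```text
wrist cover_grip [280. 294.] 0.68 [0.5258 0.142  0.099 ]
wrist scrap_box [290. 214.] 0.73 [0.5329 0.2093 0.    ]
scene cover_grip [190. 331.] 0.18 [0.5338 0.5116 0.099 ]
scene scrap_box [262. 273.] 0.88 [0.528  0.1978 0.    ]
side cover_grip [265. 192.] 0.56 [0.5176 0.1461 0.099 ]
side scrap_box [265. 202.] 0.67 [0.526  0.2081 0.    ]
```

View pics/fin.png

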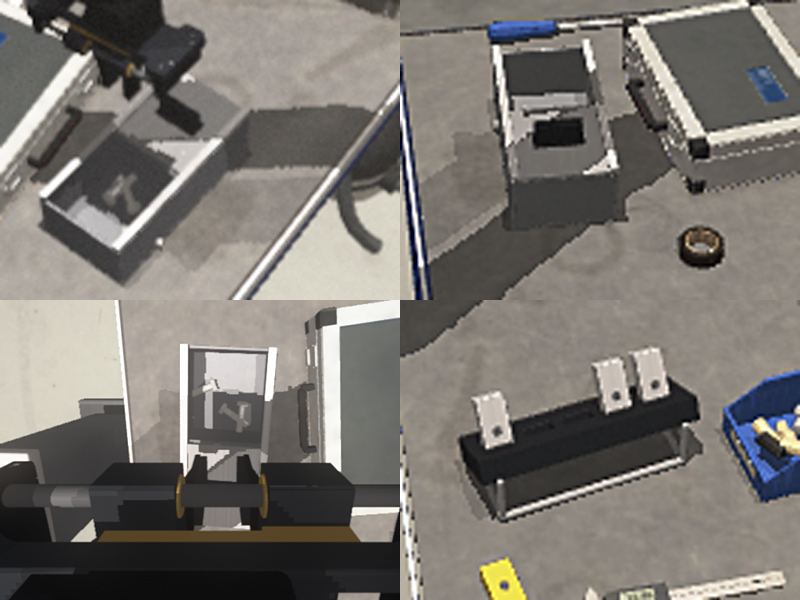

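The side panel (top right) shows the cover over the near compartment up to its end wall, with the ridge at (558,132) and only the bolt side open. The rack still holds three full blocks, at (492,420), (608,385) and (650,372). The tape, caliper and driver look untouched.

```bash
python3 -c "
from bench import *
print(close_job())"
```

```text
the job is handed in; nothing more can be done
None
```

The short and the broken block are both in the scrap compartment, and the cover is pushed shut over them. I handed the job in at about 26 s of the 67 s allowed.

- **Cover:** I pushed it with the fingers against its ridge until it stopped. The force rose to 11.5 N there, against about 3 N while it was sliding, and it did not move further when pushed again. The ridge then measured y = 0.142 m from the wrist camera and 0.146 m from the side camera; shut should be about 0.145 m. The scene camera gave no usable value because the arm hid the ridge.
- **Rack and bystanders:** The last picture shows the three good blocks still in their pockets. The tape, caliper and driver, as far as they show in it, look unmoved.
- **Blocks in the box:** The network found both blocks inside the compartment just before the cover was closed. I did not look at a picture of that moment myself.
- **Mishaps:**
  - My first grip on the short block caught only its top edge, so I re-gripped it lower.
  - A fingertip touched the rack face at about 7 N.
  - The short block briefly rested on a guide rail of the box at about 14 N, before I moved it over and lowered it in.

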